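# Close up a cabinet back slat, push it home behind the rail lip and hold it

## Robot

A 6-joint arm with a two-finger parallel gripper is mounted at the origin on the work surface. World frame = base frame: x ahead of the robot, y to its left, z up, the work surface at z = 0. Lengths are in m, angles in rad, forces in N, time in s.
With the tool pointing down it reaches from about 0.35 to 0.775 m from the base axis. Payload 7.3 kg.
Tool frame: the origin (TCP) lies at the centre of the arm's flange, where the gripper is bolted on; the fingertips stand 178 mm ahead of it and the grasp point (between the pads) lies 159 mm ahead of it; z points along the fingers, y is the line along which they close (so a half turn about z gives the same grasp; the last joint's range is limited). The gripper opens to 92 mm and grips with 3 to 60 N. Pads are 19 mm wide; open, the fingers measure 130 mm over their backs; the gripper's body (75 mm by 190 mm) begins 47 mm behind the grasp point.
Start: joints at [-1.39, 0.342, 1.524, -0, 1.275, -0.146], TCP at [0.169, -0.497, 0.405] pointing down, gripper open.
Joint ranges: [-2.53, 2.53], [-0.77, 2.02], [0.04, 2.7], [-1, 4.14], [0.28, 2.66], [-3.11, 3.11]. Speed limits (rad/s): [2.57, 2.57, 3.14, 3.14, 3.14, 3.14].

## Interface

Orientations are given as [roll, pitch, yaw] about the fixed x, y, z axes, in that order (R = Rz(yaw) Ry(pitch) Rx(roll)).
In Python, from cell import robot, viewer, telemetry gives the robot as it stands (robot), with the cameras (viewer) and the readings (telemetry).
- The arm moves only by the shell command python3 drive.py FILE [OPENING] [FORCE], which reads ROWS from the file FILE. ROWS is a JSON list of rows, 1 to 8 of them, each of 6 numbers: dx, dy, dz in fractions of the full range, 1 being 0.6 m, then a rotation vector rx, ry, rz in a scale on which 1.0 is 45 degrees; each row shifts and turns the commanded pose from where the row before left it, along the tool's axes as they then stand; what a row does not reach is not made up. A row lasts 1/12 s, in which the tool goes at most 0.0417 m and 0.125 rad, less where a joint would pass 70% of its speed; a pose out of reach is approached as far as the arm can. OPENING is the finger opening in m, set as the command begins (- or left out keeps the last). The fingers move at their own pace and stop on an object; FORCE is the grip in N (left out, the last holds). Time passes only in rows, so rows that do not move let the fingers close. It prints the time, the measured TCP pose, the force, the opening and the grip force at its end. No shift or turn number may pass 1 either way. Input that does not fit is refused with a message, and nothing moves.
- telemetry.observe(): the state, without advancing time (a new reading comes with each control period).
- viewer.read_camera(name): name is "side" or "top" or "wrist"; returns a dict with "image" (420x560x3 uint8, red, green, blue), "fx", "fy", "cx", "cy" (pixels), "pose" (4x4, takes a point from camera to world coordinates). Camera axes: x right, y down, z forward; pixel columns grow to the right and rows downward; lengths in m; the calibration is good to about 2 mm. A picture is of the moment at which its call begins. There is no depth.
- robot.hand_in(): hands the job in; it is judged then, once.
The state is a dict: "time": time; "qpos": joint angles; "qvel": joint speeds; "joint_efforts": joint torques, N m; "tool_pos": TCP position; "tool_rot": TCP orientation; "contact_force": force on the tool from outside, world axes, zero at the start; "torque": the same for the moment, N m; "opening": finger opening in m; "grip_force": force on a finger pad.
Only numpy, scipy, OpenCV 4.12 (cv2) and the standard library are available. Lean on these libraries where they do the work, as an engineer would, in place of code of your own. Each camera call takes 0.05 s, during which the arm holds its last target. There are 200 camera calls.

## Task

Fit the loose slat (the one with the pencilled triangle) into the cabinet back frame: close it up edge to edge against the pinned slats so that no gap is left along its length, with its far end pushed fully home under the lip of the grooved top rail. Push with steady hand pressure rather than ramming it, and leave the other things on the bench where they are. Finish while still holding it: your last act is to keep the slat pressed against the bottom of the groove, as one does while the glue grabs.

Things in the scene. Friction and masses are not known exactly. Their poses are not given: they have to be found in the camera images.
- frame: brown wooden cabinet back frame lying flat, held to the bench by two black holdfasts (fixed; 240 mm in x, 340 mm in y). Origin: centre of its footprint, on the bench top; x away from the robot, along the slats, y left, z up. Side stiles 40 mm high, 30 mm wide, inner faces at y = +/-140 mm. Holdfasts at x = 50, y = +/-205 mm, 115 mm high, reach inward over the stiles
- bottom_rail (a point): middle of the bottom rail's top face. This rail (frame x -120 to -85 mm) and the middle rail (frame x 15 to 45 mm) are only 15 mm high and carry the slats; between the rails the frame is open down to the bench
- top_rail: far rail of the frame (fixed; same origin and axes as frame): 340 mm along y, x from 85 to 120 mm, 40 mm high. A groove runs along its side facing the robot: mouth at x = 85 mm, rigid bottom at x = 99 mm (14 mm deep), open from 13.5 to 30.5 mm above the bench; the 9.5 mm thick lip over it hides the end of a slat that is in
- laid_edge (a point): point at mid-length on the exposed long edge of two pale slats already pinned side by side (fixed; tops 29 mm above the bench; they fill frame y = 40 to 140 mm, from the groove to x = -132 mm): frame x -16.5, y 40 mm, at top-face height. That edge is straight, upright, parallel to the frame's x; the loose slat closes up against it from the -y side
- groove_bottom (a point): point on the bottom of the groove where the middle of the fitted slat's far end comes to rest: frame x = 99, y = 15 mm, 22 mm above the bench. Fully fitted, the slat's origin is at frame x = -16.5, y = 15 mm, and its tail stands out 12 mm past the bottom rail like the pinned ones
- slat: loose pale wooden slat with a pencilled black triangle: 231 mm long (x), 50 wide (y), 14 thick, about 0.1 kg. Origin: centre of its underside, resting on the bottom and middle rails 15 mm above the bench; x away from the robot. Starts in the frame, right of the pinned slats (gap 5 to 55 mm), a little skewed, far end 5 to 35 mm short of the groove. Slides freely, with about 1 N
- slat_tip (a point): middle of the slat's far end face (slat x = +115.5 mm, 7 mm above its underside)
- slat_tail (a point): middle of the slat's near end face (slat x = -115.5 mm, 7 mm above its underside), the face to push on
- slat_edge_far (a point): far corner of the slat's left long edge, the edge that meets the pinned slats (slat x = +115.5, y = +25 mm, 7 mm above its underside)
- slat_edge_near (a point): near corner of the same left long edge (slat x = -115.5, y = +25 mm, 7 mm above its underside)
- pencil: red carpenter's pencil, 170 x 11 x 7 mm, lying on the pinned slats; bystander. Origin: centre of its underside
- tape_measure: black tape measure with a red disc, 70 x 34 x 64 mm; bystander on the bench. Origin: centre of its underside
- calculator: white desk calculator with orange keys, 150 x 100 x 18 mm; bystander. Origin: centre of its underside
- water_bottle: blue water bottle, 66 mm across, 180 mm tall; bystander. Origin: centre of its underside
- glue_bottle: white glue bottle with a red cap, 58 mm across, 160 mm tall; bystander. Origin: centre of its underside
- pin_hammer: small hammer, 240 mm long; bystander. Origin: under its middle, x along the handle to the head
- sanding_block: cork sanding block, 110 x 60 x 35 mm; bystander. Origin: centre of its underside
- offcut: wood offcut, 120 x 55 x 45 mm; bystander. Origin: centre of its underside

How it is judged:
At the end, for the whole second after the job is handed in: still pushed by the gripper, the slat lies flat and still on the rails, its far end within 2.5 mm of the groove bottom, its gap to the pinned slats under 2.5 mm at both ends; fingers bear on the slat, and the slat on the top rail, with over 3 N each, through the last second (x of slat_tip in the frame of frame above 0.0965 m and y of each of slat_edge_near, slat_edge_far in the frame of frame above 0.0375 m and z of slat in the frame of frame between 0.012 and 0.018 m and angle between slat's own z axis and vertical below 0.05 rad and contact force between slat and top_rail above 3 N and contact force between the fingers and slat above 3 N and linear speed of slat below 0.01 m/s); the arm keeps its last pose, push and grip.
It fails at once if the slat is rammed into the top rail with more than 60 N (contact force between slat and top_rail above 60 N).
It fails at once if another thing on the bench is shifted by more than 30 mm (distance of any of pencil, tape_measure, calculator, water_bottle, glue_bottle, pin_hammer, sanding_block, offcut from where it was at the start of the episode above 0.03 m).
It also fails if it takes over 51 s, if anything falls off the work surface, if the arm or the gripper's body presses on something with over 40 N, if the wrist force passes 120 N, or if a joint passes its speed limit or range.

## Working session

There is one attempt and no reset: what is moved stays moved. The work goes in short steps, Python scripts to look and compute and a shell command to move; the robot and the scene stay as the last step left them, time stands still between calls to the robot, and variables do not carry over. Pictures are saved under pics/ and viewed, at most 10 in all, crops included, and the job is handed in when it is done.

```bash
ls; mkdir -p pics
python3 - <<'E'
from cell import robot, viewer, telemetry
import cv2,numpy as np
for n in("top","side"):
    r=viewer.read_camera(n);cv2.imwrite(f"pics/{n}0.png",r["image"][...,::-1])
    np.savez(f"{n}0.npz",**r);print(n,r["fx"],r["cx"],r["cy"],np.round(r["pose"],3).tolist())
print(telemetry.observe())
E
```

```text
cell.py
drive.py
pics
top 412.4805096401803 277.1111928109008 211.49089239078126 [[-0.018, -0.972, 0.235, 0.296], [-1.0, 0.019, -0.001, -0.017], [-0.004, -0.235, -0.972, 1.107], [0.0, 0.0, 0.0, 1.0]]
side 496.8879574784851 283.27755787924826 210.15398886982393 [[-0.907, -0.279, 0.317, 0.063], [-0.422, 0.579, -0.697, 1.025], [0.011, -0.766, -0.643, 1.003], [0.0, 0.0, 0.0, 1.0]]
{'time': 0.1, 'qpos': array([-1.38999495e+00,  3.42650771e-01,  1.52492917e+00,  4.39613981e-06,
        1.27540966e+00, -1.45993147e-01]), 'qvel': array([ 0.00072871, -0.00094797, -0.00148801, -0.00057699,  0.00034339,
       -0.00039837]), 'joint_efforts': array([ 1.85691286e-03, -4.32002950e+01, -2.44694710e+01,  7.19443965e-02,
        5.25439787e-02, -3.96324151e-05]), 'tool_pos': array([ 0.16853216, -0.49708322,  0.40411279]), 'tool_rot': array([-3.14021118e+00, -2.07380143e-04,  3.26793094e-01]), 'contact_force': array([-1.03890566,  0.15318835, -0.74002347]), 'torque': array([-0.0309324 ,  0.00777564,  0.01505908]), 'grip_force': 0.0, 'opening': 0.09158409807152916}
```

View pics/top0.png

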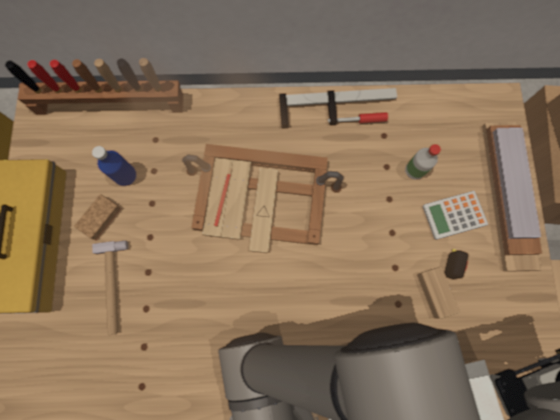

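View pics/side0.png

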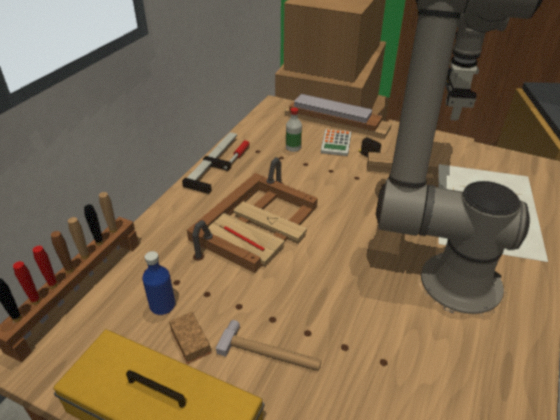

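The top view shows the frame at about (195–328, 147–243). The loose slat with the triangle runs from about (265,168) down to (260,250), and the pinned slats with the pencil are to its left. The side view shows the same at about (190–315, 178–265). Next I'll enlarge both crops.

Run:
```python
import cv2,numpy as np
a=np.load("top0.npz")["image"][135:260,185:345,::-1];b=np.load("side0.npz")["image"][165:275,180:330,::-1]
cv2.imwrite("pics/topc.png",cv2.resize(a,None,fx=4.7,fy=4.7,interpolation=cv2.INTER_CUBIC))
cv2.imwrite("pics/sidec.png",cv2.resize(b,None,fx=5,fy=5,interpolation=cv2.INTER_CUBIC))
```

```text
(no output)
```

View pics/topc.png

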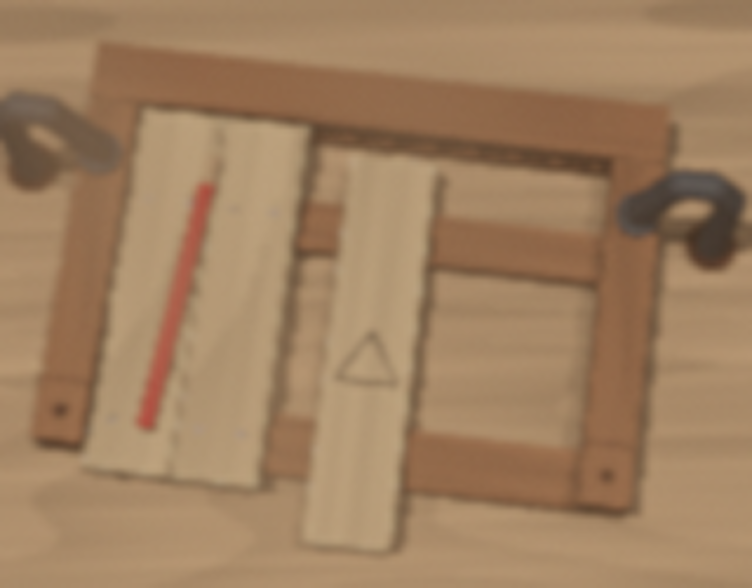

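View pics/sidec.png

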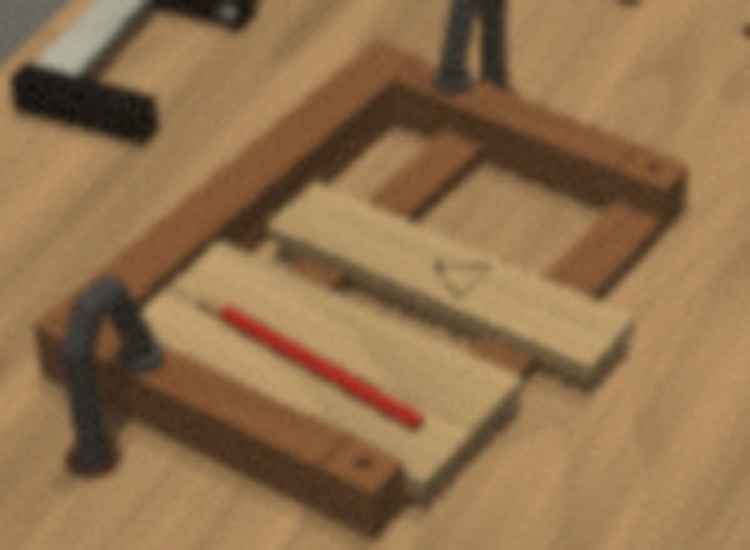

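Pixel positions in the crops:
- **Slat top corners, top crop:** (348,160), (440,172), (397,548), (303,540).
- **Slat top corners, side crop:** (270,228), (318,183), (633,322), (585,365).
- **Pinned edge:** (312,128) to (262,487) in the top crop, and (222,240) to (520,380) in the side crop.

I also read the frame corners, and will triangulate all of these.

```bash
cat > h.py <<'E'
import numpy as np,cv2
def P(r):
    K=np.array([[r["fx"],0,r["cx"]],[0,r["fy"],r["cy"]],[0,0,1]],float)
    return K@np.linalg.inv(r["pose"])[:3]
def onz(r,uv,z):
    d=r["pose"][:3,:3]@np.array([(uv[0]-r["cx"])/r["fx"],(uv[1]-r["cy"])/r["fy"],1]);o=r["pose"][:3,3]
    return o+d*(z-o[2])/d[2]
def tri(a,ua,b,ub):
    X=cv2.triangulatePoints(P(a),P(b),np.array(ua,float).reshape(2,1),np.array(ub,float).reshape(2,1));return (X[:3]/X[3])[:,0]
E
python3 - <<'E'
from h import *
t=np.load("top0.npz");s=np.load("side0.npz")
pts=dict(FL=((99,43),(40,330),.04),FR=((670,107),(380,42),.04),NR=((633,508),(687,175),.04),NL=((35,437),(377,497),.04),
sFL=((348,160),(270,228),.029),sFR=((440,172),(318,183),.029),sNR=((397,548),(633,322),.029),sNL=((303,540),(585,365),.029),
pF=((312,128),(222,240),.029),pN=((262,487),(520,380),.029))
W={}
for k,(a,b,z) in pts.items():
    ua=(np.array(a)+.5)/4.7-.5+[185,135];ub=(np.array(b)+.5)/5-.5+[180,165]
    A=onz(t,ua,z)[:2];B=onz(s,ub,z)[:2];W[k]=A,B
    print(k,tri(t,ua,s,ub).round(4),A.round(4),B.round(4))
for i in(0,1):
    w={k:v[i] for k,v in W.items()}
    d=w["pF"]-w["pN"]; f=w["FL"]-w["NL"]+w["FR"]-w["NR"];g=w["FL"]-w["FR"]+w["NL"]-w["NR"]
    e=w["sFL"]-w["sNL"]+w["sFR"]-w["sNR"]
    an=lambda v:np.arctan2(v[1],v[0])
    th=an(g)-np.pi/2
    c=np.mean([w[k] for k in("FL","FR","NR","NL")],0)
    print("yaw",an(d),an(f),th,"slat",an(e),"len",np.hypot(*d),np.hypot(*f)/2,np.hypot(*g)/2,np.hypot(*e)/2,"c",c)
    R=np.array([[np.cos(th),-np.sin(th)],[np.sin(th),np.cos(th)]])
    for k in w:print(k,((w[k]-c)@R).round(4),end=" ")
    print()
E
```

```text
FL [0.7513 0.1773 0.0355] [0.7513 0.177 ] [0.7465 0.1815]
FR [ 0.7047 -0.1588  0.0359] [ 0.7045 -0.1579] [ 0.7009 -0.1536]
NR [ 0.4706 -0.1276  0.0262] [ 0.4681 -0.1262] [ 0.4651 -0.1113]
NL [0.5156 0.2091 0.0325] [0.5148 0.2077] [0.5115 0.2154]
sFL [0.6807 0.0313 0.0265] [0.6794 0.0311] [0.6794 0.0338]
sFR [ 0.6751 -0.0222  0.0241] [ 0.671  -0.0228] [ 0.6739 -0.0172]
sNR [0.4511 0.0057 0.0183] [0.4499 0.0055] [0.4467 0.0167]
sNL [0.4575 0.0588 0.0254] [0.4554 0.0581] [0.4573 0.0624]
pF [0.7019 0.0526 0.0253] [0.6998 0.0522] [0.7    0.0563]
pN [0.4883 0.0821 0.0211] [0.4859 0.0811] [0.4856 0.0897]
yaw -0.13453920626580534 -0.1311507077913281 -0.1388844385505883 slat -0.12350814630063432 len 0.2158643372431029 0.23849044511100617 0.33772291210366046 0.224304769523703 c [0.60970799 0.02514498]
FL [0.1192 0.17  ] FR [ 0.1192 -0.1682] NR [-0.1192 -0.1695] NL [-0.1192  0.1677] sFL [0.0682 0.0156] sFR [ 0.0673 -0.039 ] sNR [-0.1556 -0.0416] sNL [-0.1574  0.0113] pF [0.0855 0.0392] pN [-0.1304  0.0383] 
yaw -0.15491011873459315 -0.1603881899703667 -0.13795798377183588 slat -0.13804859797149457 len 0.21706807219526128 0.23848605445710067 0.3340925402802539 0.22685187579825578 c [0.60599149 0.03296698]
FL [0.1187 0.1664] FR [ 0.1197 -0.1718] NR [-0.1197 -0.1623] NL [-0.1187  0.1677] sFL [0.0726 0.0109] sFR [ 0.0742 -0.0403] sNR [-0.1555 -0.038 ] sNL [-0.1514  0.0087] pF [0.09  0.036] pN [-0.1271  0.0397]
```

Units first: shifts go in shares of 0.6 m and turns go in shares of 45 degrees. So -0.033 m / 0.6 = -0.055, 0.022 m / 0.6 = 0.0367, 0.116 rad / 0.7854 = 0.1477.

```bash
echo '[[0, 0, 0, 0, 0, 0.1477], [0, 0, 0, 0, 0, 0.1477], [0, 0, 0, 0, 0, 0.1477], [0, 0, 0, 0, 0, 0.1477], [0.0167, -0.025, 0, 0, 0, 0], [0.0367, -0.055, 0, 0, 0, 0], [0.0367, -0.055, 0, 0, 0, 0], [0.0367, -0.055, 0, 0, 0, 0]]' > next.json && python3 drive.py next.json 0 10
echo '[[0.0367, -0.0567, 0, 0, 0, 0], [0.0367, -0.0567, 0, 0, 0, 0], [0.0367, -0.0567, 0, 0, 0, 0], [0.0367, -0.0567, 0, 0, 0, 0], [0.0367, -0.0567, 0, 0, 0, 0], [0.0367, -0.0567, 0, 0, 0, 0], [0.0367, -0.0567, 0, 0, 0, 0], [0.0367, -0.0567, 0, 0, 0, 0]]' > next.json && python3 drive.py next.json
echo '[[0.0367, -0.0567, 0, 0, 0, 0], [0.0367, -0.0567, 0, 0, 0, 0], [0.0367, -0.0567, 0, 0, 0, 0], [0.0183, -0.0267, 0, 0, 0, 0], [0, 0, 0, 0, 0, 0], [0, 0, 0, 0, 0, 0], [0, 0, 0, 0, 0, 0]]' > next.json && python3 drive.py next.json
python3 - <<'E'
from cell import robot, viewer, telemetry
import cv2,numpy as np
r=viewer.read_camera("wrist");np.savez("w1.npz",**r);print(r["fx"],r["cx"],r["cy"],np.round(r["pose"],3).tolist())
cv2.imwrite("pics/w1.png",cv2.resize(r["image"][...,::-1],(800,600),interpolation=cv2.INTER_CUBIC))
E
```

```text
time: 0.77
tool_pos: [0.2599, -0.3935, 0.4042]
tool_rot: [-3.141, 0.0, -0.139]
contact_force: [0.8, -0.8, -0.7]
opening: 0.0427
grip_force: 0.0
time: 1.43
tool_pos: [0.4719, -0.1474, 0.4045]
tool_rot: [-3.142, 0.0, -0.137]
contact_force: [0.8, -0.6, -0.1]
opening: 0.0003
grip_force: 0.0
time: 2.02
tool_pos: [0.5629, -0.0434, 0.4042]
tool_rot: [3.141, 0.001, -0.137]
contact_force: [-0.1, 1.0, 0.4]
opening: 0.0003
grip_force: 0.0
329.9737116137078 279.4169311003784 209.02912099144007 [[-0.136, -0.947, -0.29, 0.641], [-0.991, 0.131, 0.038, -0.055], [0.002, 0.292, -0.956, 0.384], [0.0, 0.0, 0.0, 1.0]]
```

View pics/w1.png

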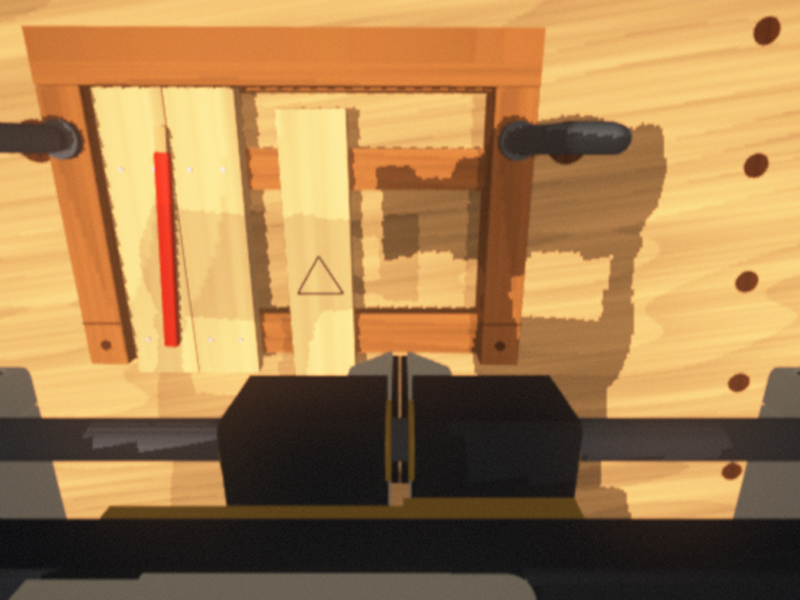

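The wrist view (800x600) is sharp:
- **Frame corners:** (22,27), (545,27), (519,362), (90,362).
- **Pinned edge:** (234,88) to (260,371).
- **Slat:** far corners (275,109) and (346,109), right edge down to (354,373), left edge to (295,373).

Run:
```python
from h import *
r=np.load("w1.npz")
q=dict(FL=((22,27),.04),FR=((545,27),.04),NR=((519,362),.04),NL=((90,362),.04),pF=((234,88),.029),pN=((260,371),.029),sFL=((275,109),.029),sFR=((346,109),.029),sNR=((354,373),.029),sNL=((295,373),.029))
w={k:onz(r,(np.array(p)+.5)*.7-.5,z)[:2] for k,(p,z) in q.items()}
an=lambda v:np.arctan2(v[1],v[0])
d=w["pF"]-w["pN"];g=w["FL"]-w["FR"]
th=an(d);c=np.mean([w[k] for k in("FL","FR","NR","NL")],0)
print("yaw",an(d),an(g)-np.pi/2,"slat",an(w["sFR"]-w["sNR"]),an(w["sFL"]-w["sNL"]),"c",c, np.hypot(*g))
th=-.137
R=np.array([[np.cos(th),-np.sin(th)],[np.sin(th),np.cos(th)]])
for k in w:print(k,w[k].round(4),((w[k]-c)@R).round(4))
# heights from two views (top + wrist)
t=np.load("top0.npz")
for k,a in dict(FL=(99,43),FR=(670,107),sFL=(348,160),sFR=(440,172),sNR=(397,548),pF=(312,128),pN=(262,487)).items():
    print(k,tri(t,(np.array(a)+.5)/4.7-.5+[185,135],r,(np.array(q[k][0])+.5)*.7-.5).round(4))
```

```text
yaw -0.13955057748812644 -0.13634398424614402 slat -0.13738820617777592 -0.13262174987403716 c [0.61245726 0.02412436] 0.3385334755978592
FL [0.7526 0.1755] [0.1182 0.1691]
FR [ 0.7066 -0.1599] [ 0.1184 -0.1694]
NR [ 0.4719 -0.1283] [-0.1184 -0.1702]
NL [0.5187 0.2091] [-0.1181  0.1705]
pF [0.7003 0.0517] [0.0833 0.0393]
pN [0.4877 0.0816] [-0.1314  0.0399]
sFL [0.6832 0.0265] [0.0698 0.012 ]
sFR [ 0.6765 -0.0227] [ 0.0698 -0.0377]
sNR [0.4753 0.0051] [-0.1333 -0.0376]
sNL [0.482  0.0533] [-0.1332  0.0111]
FL [0.7533 0.1778 0.0366]
FR [ 0.706  -0.159   0.0386]
sFL [0.6859 0.0315 0.0098]
sFR [ 0.678  -0.0221  0.0096]
sNR [ 0.456   0.0085 -0.0106]
pF [0.7007 0.0524 0.0267]
pN [0.4865 0.0818 0.0268]
```

To row units: 0.035 m / 0.6 = 0.0583, 0.02 m / 0.6 = 0.0333.

```bash
echo '[[0, 0, 0.0333, 0, 0, 0], [0, 0, 0.0583, 0, 0, 0], [0, 0, 0.0583, 0, 0, 0], [0, 0, 0.0583, 0, 0, 0], [0, 0, 0.0583, 0, 0, 0], [0, 0, 0.0583, 0, 0, 0], [0, 0, 0.0333, 0, 0, 0], [0, 0, 0, 0, 0, 0]]' > next.json && python3 drive.py next.json
echo '[[0, -0.0067, 0, 0, 0, 0], [0, -0.0067, 0, 0, 0, 0], [0, -0.0067, 0, 0, 0, 0], [0, -0.0067, 0, 0, 0, 0], [0, -0.0067, 0, 0, 0, 0], [0, -0.0067, 0, 0, 0, 0], [0, -0.0067, 0, 0, 0, 0], [0, -0.005, 0, 0, 0, 0]]' > next.json && python3 drive.py next.json
echo '[[0, -0.005, 0, 0, 0, 0], [0, -0.005, 0, 0, 0, 0], [0, -0.0033, 0, 0, 0, 0], [0, -0.0017, 0, 0, 0, 0], [0, 0, 0, 0, 0, 0]]' > next.json && python3 drive.py next.json
```

```text
time: 2.73
tool_pos: [0.5611, -0.044, 0.1856]
tool_rot: [-3.141, 0.009, -0.139]
contact_force: [-1.2, -0.7, 0.7]
opening: 0.0005
grip_force: 0.0
time: 3.4
tool_pos: [0.5677, -0.0117, 0.19]
tool_rot: [3.141, -0.0, -0.137]
contact_force: [-0.1, -1.8, -0.3]
opening: 0.0003
grip_force: 0.5
time: 3.82
tool_pos: [0.5689, -0.0031, 0.1896]
tool_rot: [-3.142, 0.0, -0.137]
contact_force: [-0.3, 0.2, 0.9]
opening: 0.0007
grip_force: 0.0
```

To row units: -0.001 m / 0.6 = -0.0017.

```bash
echo '[[0, -0.0017, 0, 0, 0, 0], [0, -0.0017, 0, 0, 0, 0], [0, -0.0017, 0, 0, 0, 0], [0, 0, 0, 0, 0, 0]]' > next.json && python3 drive.py next.json
echo '[[0, -0.0017, 0, 0, 0, 0], [0, -0.0017, 0, 0, 0, 0], [0, 0, 0, 0, 0, 0]]' > next.json && python3 drive.py next.json
python3 - <<'E'
from cell import robot, viewer, telemetry
import cv2,numpy as np
r=viewer.read_camera("wrist");np.savez("w2.npz",**r)
cv2.imwrite("pics/w2.png",cv2.resize(r["image"][...,::-1],(800,600),interpolation=cv2.INTER_CUBIC))
E
```

```text
time: 4.15
tool_pos: [0.5693, -0.0003, 0.1897]
tool_rot: [3.142, 0.0, -0.137]
contact_force: [0.5, 0.2, -0.7]
opening: 0.0006
grip_force: 0.0
time: 4.4
tool_pos: [0.5696, 0.0018, 0.1897]
tool_rot: [3.142, 0.0, -0.137]
contact_force: [-0.9, 0.3, -0.9]
opening: 0.0009
grip_force: 0.0
```

View pics/w2.png

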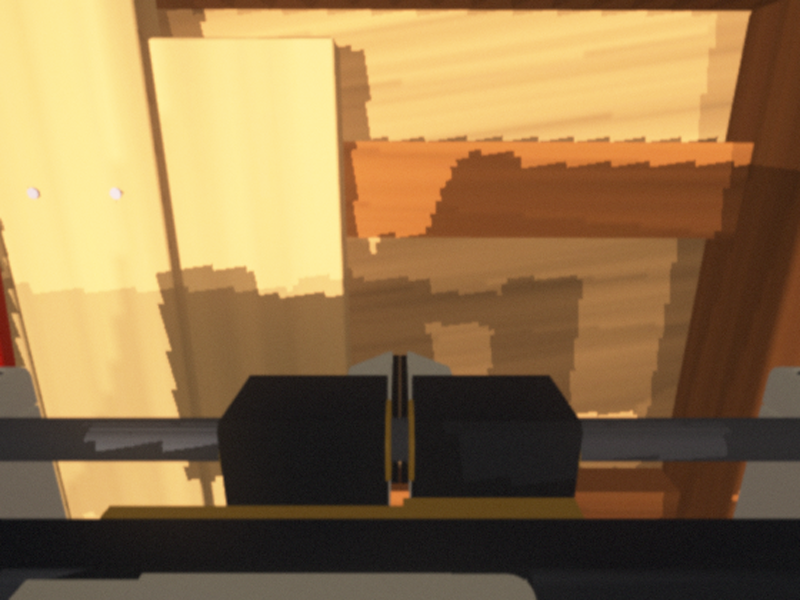

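The slat's left edge, (150,38) to (180,270), runs parallel to the pinned edge with a thin dark gap of about 2 mm. I'll keep pushing in small steps until the force rises.

To row units: -0.001 m / 0.6 = -0.0017.

```bash
for i in 1 2; do echo '[[0, -0.0017, 0, 0, 0, 0], [0, -0.0017, 0, 0, 0, 0], [0, 0, 0, 0, 0, 0]]' > next.json && python3 drive.py next.json | egrep 'pos|force|opening'; done
```

```text
tool_pos: [0.5699, 0.0037, 0.1897]
contact_force: [-0.5, 0.5, -0.2]
opening: 0.0004
grip_force: 0.1
tool_pos: [0.57, 0.0051, 0.1897]
contact_force: [-0.6, -4.4, 0.6]
opening: 0.0005
grip_force: 2.3
```

To row units: -0.001 m / 0.6 = -0.0017.

```bash
echo '[[0, -0.0017, 0, 0, 0, 0], [0, 0, 0, 0, 0, 0], [0, 0, 0, 0, 0, 0]]' > next.json && python3 drive.py next.json | egrep 'pos|force|opening'
python3 - <<'E'
from cell import robot, viewer, telemetry
import cv2,numpy as np
r=viewer.read_camera("wrist");np.savez("w3.npz",**r)
cv2.imwrite("pics/w3.png",cv2.resize(r["image"][:290,60:340,::-1],None,fx=2,fy=2,interpolation=cv2.INTER_CUBIC))
E
```

```text
tool_pos: [0.5701, 0.0053, 0.1897]
contact_force: [-1.6, -8.4, 1.6]
opening: 0.0007
grip_force: 4.5
```

View pics/w3.png

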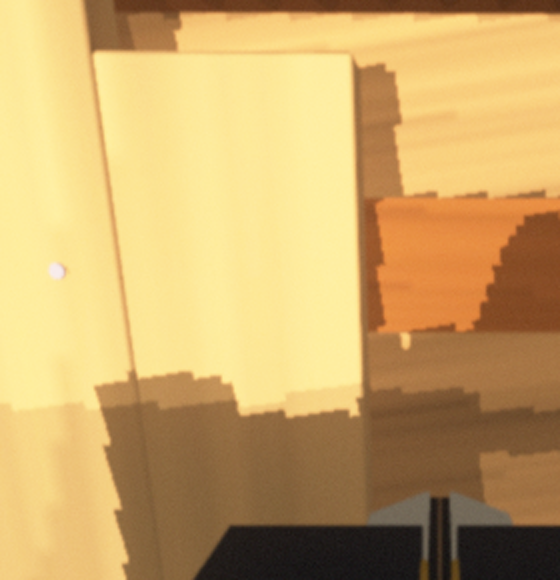

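The gap is closed along the visible edge, from (95,52) to (155,560) in the crop. Next I back off, go over the slat and come down behind its tail.

To row units: -0.035 m / 0.6 = -0.0583, -0.015 m / 0.6 = -0.025.

```bash
echo '[[0, 0.0083, 0, 0, 0, 0], [0, 0.0167, 0, 0, 0, 0], [0, 0.0083, -0.0167, 0, 0, 0], [0, 0, -0.05, 0, 0, 0], [0, 0, -0.0583, 0, 0, 0], [-0.0333, -0.0083, -0.025, 0, 0, 0], [-0.055, -0.0233, 0, 0, 0, 0], [-0.055, -0.0233, 0, 0, 0, 0]]' > next.json && python3 drive.py next.json | egrep 'pos|force'
echo '[[-0.055, -0.0233, 0, 0, 0, 0], [-0.0383, -0.0133, 0, 0, 0, 0], [-0.0167, -0.0067, 0, 0, 0, 0], [0, 0, 0, 0, 0, 0], [0, 0, 0, 0, 0, 0]]' > next.json && python3 drive.py next.json | egrep 'pos|rot'
python3 - <<'E'
from cell import robot, viewer, telemetry
import numpy as np
from h import *
import cv2
s=telemetry.observe();d=s["tool_pos"][:2]-[.611,.0245];print(d@np.array([[.9905,.1376],[-.1376,.9905]]))
r=viewer.read_camera("wrist");np.savez("w4.npz",**r)
cv2.imwrite("pics/w4.png",cv2.resize(r["image"][...,::-1],(800,600),interpolation=cv2.INTER_CUBIC))
E
```

```text
tool_pos: [0.4864, 0.0308, 0.2816]
contact_force: [0.9, 0.6, -0.7]
grip_force: 0.0
tool_pos: [0.4259, 0.0658, 0.2805]
tool_rot: [-3.141, -0.003, -0.137]
[-0.1890642   0.01542626]
```

View pics/w4.png

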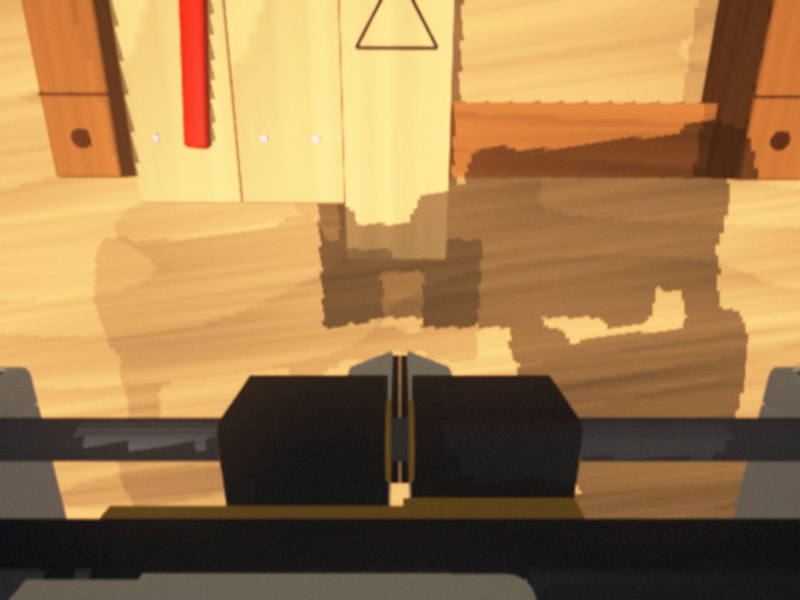

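The near end is flush too: the seam is at (343,200), and the tail end, (347–446,260), stands about 28 mm out. Now I descend and push gently.

To row units: 0.03 m / 0.6 = 0.05, 0.02 m / 0.6 = 0.0333.

```bash
echo '[[0, 0, 0.0333, 0, 0, 0], [0, 0, 0.05, 0, 0, 0], [0, 0, 0.05, 0, 0, 0], [0, 0, 0.0167, 0, 0, 0], [0, 0, 0, 0, 0, 0]]' > next.json && python3 drive.py next.json | egrep 'pos|contact'
echo '[[0.0067, 0, 0, 0, 0, 0], [0.0067, 0, 0, 0, 0, 0], [0.005, 0, 0, 0, 0, 0], [0.005, 0, 0, 0, 0, 0], [0.005, 0, 0, 0, 0, 0], [0.005, 0, 0, 0, 0, 0], [0.005, 0, 0, 0, 0, 0], [0.005, 0, 0, 0, 0, 0]]' > next.json && python3 drive.py next.json | egrep 'pos|contact'
echo '[[0.005, 0, 0, 0, 0, 0], [0.005, -0.0003, 0, 0, 0, 0], [0.005, -0.0003, 0, 0, 0, 0], [0.005, -0.0003, 0, 0, 0, 0], [0.0033, 0, 0, 0, 0, 0], [0.0017, 0, 0, 0, 0, 0], [0, 0, 0, 0, 0, 0]]' > next.json && python3 drive.py next.json | egrep 'pos|contact'
```

```text
tool_pos: [0.4256, 0.0652, 0.1872]
contact_force: [-0.7, 0.3, 0.6]
tool_pos: [0.4509, 0.0624, 0.1898]
contact_force: [-0.0, -1.1, 0.3]
tool_pos: [0.466, 0.0609, 0.1897]
contact_force: [0.4, 0.7, 0.5]
```

To row units: 0.001 m / 0.6 = 0.0017, -0.0001 m / 0.6 = -0.0002.

```bash
echo '[[0.0017, -0.0002, 0, 0, 0, 0], [0.0017, 0, 0, 0, 0, 0], [0.0017, -0.0002, 0, 0, 0, 0], [0.0017, 0, 0, 0, 0, 0], [0, 0, 0, 0, 0, 0]]' > next.json && python3 drive.py next.json | egrep 'pos|contact'
for i in 1 2; do echo '[[0.0017, -0.0002, 0, 0, 0, 0], [0, 0, 0, 0, 0, 0]]' > next.json && python3 drive.py next.json | egrep 'pos|contact';done
```

```text
tool_pos: [0.4699, 0.0606, 0.1897]
contact_force: [-0.2, -0.3, -0.2]
tool_pos: [0.4708, 0.0606, 0.1897]
contact_force: [-0.1, -0.5, -0.0]
tool_pos: [0.4718, 0.0605, 0.1897]
contact_force: [0.6, -0.4, -0.8]
```

To row units: 0.001 m / 0.6 = 0.0017, -0.0001 m / 0.6 = -0.0002.

```bash
for i in 1 2 3; do echo '[[0.0017, -0.0002, 0, 0, 0, 0], [0, 0, 0, 0, 0, 0], [0, 0, 0, 0, 0, 0]]' > next.json && python3 drive.py next.json | egrep 'pos|contact';done
```

```text
tool_pos: [0.4723, 0.0606, 0.1896]
contact_force: [-3.6, -0.4, 2.0]
tool_pos: [0.4726, 0.0606, 0.1894]
contact_force: [-7.9, 0.1, 4.3]
tool_pos: [0.473, 0.0606, 0.1893]
contact_force: [-8.9, -0.1, 6.7]
```

To row units: -0.0007 m / 0.6 = -0.0012, 0.0005 m / 0.6 = 0.0008.

```bash
echo '[[0.0008, -0.0002, -0.0012, 0, 0, 0], [0, 0, 0, 0, 0, 0], [0, 0, 0, 0, 0, 0]]' > next.json && python3 drive.py next.json | egrep 'pos|contact'
python3 - <<'E'
from cell import robot, viewer, telemetry
import cv2,numpy as np
r=viewer.read_camera("wrist");t=viewer.read_camera("top")
a=cv2.resize(r["image"][:300,80:380,::-1],(500,500),interpolation=cv2.INTER_CUBIC)
b=cv2.resize(t["image"][140:260,190:262,::-1],(300,500),interpolation=cv2.INTER_CUBIC)
cv2.imwrite("pics/w5.png",np.hstack([a,b]))
E
```

```text
tool_pos: [0.4732, 0.0606, 0.1894]
contact_force: [-8.8, 0.7, -0.0]
```

View pics/w5.png

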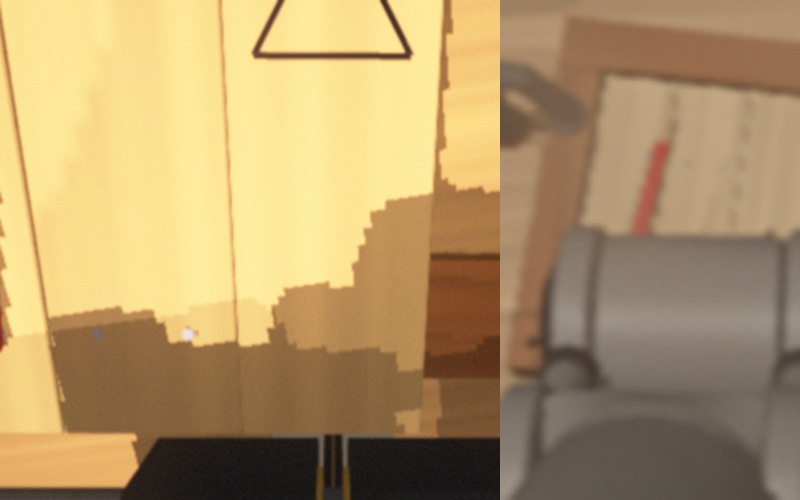

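The seam at (220,0) to (240,430) is tight, and the slat's tail is level with the pinned slats' ends. I'll add a little pressure, let it settle and hand in.

To row units: 0.0007 m / 0.6 = 0.0012, -0.0003 m / 0.6 = -0.0005.

```bash
echo '[[0.0012, -0.0002, -0.0005, 0, 0, 0], [0, 0, 0, 0, 0, 0], [0, 0, 0, 0, 0, 0], [0, 0, 0, 0, 0, 0], [0, 0, 0, 0, 0, 0], [0, 0, 0, 0, 0, 0]]' > next.json && python3 drive.py next.json | egrep 'time|pos|contact'; echo '[[0, 0, 0, 0, 0, 0], [0, 0, 0, 0, 0, 0], [0, 0, 0, 0, 0, 0], [0, 0, 0, 0, 0, 0], [0, 0, 0, 0, 0, 0], [0, 0, 0, 0, 0, 0]]' > next.json && python3 drive.py next.json | egrep 'time|pos|contact'
```

```text
time: 10.4
tool_pos: [0.4735, 0.0606, 0.1895]
contact_force: [-10.2, 0.4, -0.2]
time: 10.9
tool_pos: [0.4735, 0.0606, 0.1895]
contact_force: [-10.3, 0.1, -0.3]
```

```bash
python3 -c "
from cell import robot, viewer, telemetry
print(robot.hand_in())"
```

```text
the job is handed in; nothing more can be done
None
```

I handed the job in at about 11 s with the gripper still pressing the slat into the groove at about 10 N; by my measurements it is within about 1 mm of fully home with no visible gap to the pinned slats, but no verdict came back.

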